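Open up the bottle keeper

TASK

The pepper grinder is shut into the bottle keeper and I want room for more beside it: press down the red release pad on the sliding jaw and, keeping it pressed with your fingertips, push the jaw back along its bar, away from the grinder, until it is fully home against the end stop; then let the pad spring up and move clear. Leave the grinder standing where it is, and do not lift or move any of the other things on the counter.

Things in the scene. Friction and masses are not known exactly. Their poses are not given: they have to be found in the camera images.
- keeper: Bottle keeper fixed to the counter: aluminium tray 130 (x) by 370 mm (y), 8 mm thick; origin under its centre, z up. Its +y is the direction in which the jaw opens. At the -y end a 70 mm high end wall, beside which the grinder stands; at the +y end a low end stop. A steel bar with ratchet teeth (10 mm pitch, tops 30 mm above the counter) runs along y at x = +50 mm.
- jaw (a joint): Position in m of the grey sliding jaw (110 mm long) along the keeper's y: 0 = nearest the grinder, 0.165 = fully back at the end stop; starts at 0 to 0.06. Slides with about 2 N of friction, but the ratchet blocks it from moving back (after up to 10 mm of play) until the release is pressed. Its rubber-faced plate (59 mm high) faces the grinder; a fence stands at its other end. It cannot lift off.
- release (a joint): Angle of the release lever on the jaw, in rad: 0 = up (pawl in the teeth), 0.17 = fully pressed; the pawl is clear of the teeth from about 0.10. It springs back up when let go. Pressed at the middle of the pad it goes down 6 mm; it takes about 2 N to start and 5 N to hold fully down.
- release_pad (a point): Centre of the top of the red pad, 50 by 50 mm, carried on the jaw; 49 mm above the counter when up. The lever pivots on a line 37 mm from here in the keeper's +x, so the -x half goes down most easily. In +y the jaw's fence stands 37 mm from here (20 mm higher than the pad), in -y its plate stands 53 mm from here (10 mm higher).
- jaw_fence (a point): Middle of the upper inner edge of the grey fence on the jaw, 69 mm above the counter: the fence is a wall 70 mm wide (along the keeper's x) and 8 mm thick, beside the red pad; its inner face looks to -y, over the pad. Push on this face in the keeper's +y direction to move the jaw back.
- end_stop (a point): Middle of the upper inner edge of the end stop at the keeper's +y end, 30 mm above the counter; the back of the jaw meets it when the jaw is fully back.
- grinder: Push-button pepper grinder, clear acrylic half full of dark peppercorns, with a steel top, 52 mm diameter, 138 mm tall with its black button, standing loose on the keeper's tray between the end wall and the jaw; origin at the centre of its underside, 8 mm above the counter. Must stay standing where it is.
- tawa: Bystander: steel tawa, 256 mm diameter, 20 mm high, with a dark handle along its +x out to 276 mm from the centre; origin under the pan's centre.
- turner: Bystander: flat bamboo turner, 295 mm long along its x, 6 mm thick, lying on the counter; origin on its underside near the middle.
- dish: Bystander: small white ceramic dish, 90 mm diameter, 30 mm high, on the counter beyond the keeper (its +x side); origin under its centre.
- tumbler: Bystander: empty steel tumbler, 72 mm diameter, 100 mm tall, standing on the counter beyond the keeper (its +x side); origin under its centre.
- dabba: Bystander: round steel spice box with lid, 174 mm diameter, 81 mm tall; origin under its centre.
- salt_jar: Bystander: small glass jar with a blue cap, 52 mm diameter, 80 mm tall, standing on the counter before the keeper (its -x side); origin under its centre.

How it is judged:
On the way, in this order (a step that is already met when the one before it is completed fails the run):
1. the red release is pressed down, clear of the ratchet (value of joint release above 0.1 rad), for 0.1 s.
2. the jaw has been pushed back to the end stop (value of joint jaw above 0.159 m), for 0.1 s.
At the end, for the whole second after the job is handed in: The jaw rests within 7 mm of its fully-back position (joint above 0.158 of 0.165 m), the release has sprung up (below 0.05 rad), the grinder stands upright within 15 mm of where it was, and every bystander is within 20 mm of where it was (value of joint jaw above 0.158 m and value of joint release below 0.05 rad and velocity of joint jaw between -0.01 and 0.01 m/s and angle between grinder's own z axis and vertical below 0.1 rad and distance of grinder from where it was at the start of the episode below 0.015 m and linear speed of grinder below 0.02 m/s and distance of each of tawa, turner, dish, tumbler, dabba, salt_jar from where it was at the start of the episode below 0.02 m); the robot touches nothing.
It fails at once if the grinder is tipped, lifted or carried (angle between grinder's own z axis and vertical above 0.35 rad or height (world z) of grinder above 0.02 m or distance of grinder from where it was at the start of the episode above 0.04 m).
It fails at once if a bystander is lifted or shoved (distance of any of tawa, turner, dish, tumbler, dabba, salt_jar from where it was at the start of the episode above 0.03 m or height (world z) of any of tawa, turner, dish, tumbler, dabba, salt_jar above 0.012 m).
It also fails if it takes over 32 s, if anything falls off the work surface, if the arm or the gripper's body presses on something with over 40 N, if the wrist force passes 120 N, or if a joint passes its speed limit or range.

ROBOT

A 6-joint arm with a two-finger parallel gripper is mounted at the origin on the work surface. World frame = base frame: x ahead of the robot, y to its left, z up, the work surface at z = 0. Lengths are in m, angles in rad, forces in N, time in s.
With the tool pointing down it reaches from about 0.3 to 0.775 m from the base axis. Payload 14.6 kg.
Tool frame: the origin (TCP) lies on the centre line of the jaws, within the pads' length; the fingertips stand 25 mm ahead of it and the grasp point (between the pads) lies 6 mm ahead of it; z points along the fingers, y is the line along which they close (so a half turn about z gives the same grasp; the last joint's range is limited). The gripper opens to 85 mm and grips with 20 to 120 N. Pads are 22 mm wide; open, the fingers measure 114 mm over their backs; the gripper's body (76 mm by 85 mm) begins 54 mm behind the grasp point. The pads swing forward as they close: fully open they stand 13 mm farther back than shut.
Start: joints at [-0.067, 0.3, 1.521, -0, 1.321, -0.067], TCP at [0.55, -0, 0.256] pointing down, gripper open.
Joint ranges: [-3.03, 3.03], [-0.79, 2.21], [0.23, 2.52], [-1.04, 4.18], [0, 3.07], [-2.55, 2.55]. Speed limits (rad/s): [2.22, 2.22, 2.57, 3.14, 3.14, 3.14].

INTERFACE

Orientations are given as a rotation vector (axis times angle).
In Python, from bench import env, optics, order, get_state gives the robot as it stands (env), with the cameras (optics), the readings as plain functions and the job (order).
- The arm moves only by the tool creep_tool, called after "Request:" as name(argument=value, ...), one argument or row to a line, values as JSON. Schema: {"type":"object","properties":{"steps":{"type":"array","items":{"type":"number"},"minItems":6,"maxItems":120},"jaw":{"type":"number"},"only":{"type":"string"},"quiet":{"type":"boolean"},"lines":{"type":"string"}},"required":["steps"],"additionalProperties":false}. steps is one flat list of numbers that holds 1 to 20 rows one after another, with no inner brackets; each row has 6 numbers: dx, dy, dz in shares of 0.4 m (1.0 is 0.4 m), then a rotation vector rx, ry, rz in a scale on which 1.0 is 90 degrees; each row is the pose to reach, as a shift and turn from the pose commanded when the call began, along the tool's axes at that moment; what a row does not reach only later rows make up. A row lasts 1/10 s, in which the tool goes at most 0.05 m and 0.15 rad, less where a joint would pass 70% of its speed; a pose out of reach is approached as far as the arm can. jaw is the finger opening in m, set as the call begins (left out keeps the last). The fingers move at their own pace and stop on an object; the grip force is fixed at half the most. Time passes only in rows, so rows that do not move let the fingers close. The tool returns the time, the measured TCP pose, the force, the opening and the grip force at its end. only (a regular expression) keeps the lines of the reply that match it, lines (a string "A,B") keeps lines A to B, and quiet returns only ok. No shift or turn number may pass 1 either way. Input that does not fit is refused with a message, and nothing moves.
- get_state(): the state, without advancing time (a new reading comes with each control period).
- optics.get_image(name): name is "scene" or "side" or "wrist"; returns a dict with "color" (480x640x3 uint8, blue, green, red), "camera_matrix" (3x3 intrinsics, pixels), "camera_from_world" (4x4, takes a point from world to camera coordinates); the wrist camera has in their place "tool_from_camera" (4x4, takes a point from camera to tool coordinates, whose origin is the TCP and whose axes are the flange's). Camera axes: x right, y up, looking along -z (the intrinsics and any distortion apply to the point x, -y, -z); pixel columns grow to the right and rows downward; lengths in m; the calibration is good to about 2 mm. A picture is of the moment at which its call begins: read the wrist's pose just before it. There is no depth.
- order.finish_job(): hands the job in; it is judged then, once.
The state is a dict: "time": time; "joints": joint angles; "joint_velocities": joint speeds; "joint_torque": joint torques, N m; "eef_pos": TCP position; "tcp_rot": TCP orientation; "wrist_force": force on the tool from outside, world axes, zero at the start; "ft_torque": the same for the moment, N m; "grip_width": finger opening in m; "finger_force": force on a finger pad.
Only numpy, scipy, OpenCV 4.12 (cv2) and the standard library are available. Lean on these libraries where they do the work, as an engineer would, in place of code of your own. Each camera call takes 0.05 s, during which the arm holds its last target. There are 200 camera calls.

## Working session

There is one attempt and no reset: what is moved stays moved. The work goes in short steps, Python scripts to look and compute and a tool call to move; the robot and the scene stay as the last step left them, time stands still between calls to the robot, and variables do not carry over. Pictures are saved under pics/ and viewed, at most 10 in all, crops included, and the job is handed in when it is done.

```bash
mkdir -p pics; ls; python3 - <<'E'
from bench import env, optics, order, get_state
import cv2,numpy as np,pickle
s=get_state();print(s['time'],s['eef_pos'],s['tcp_rot'],s['grip_width'])
for n in("scene","side","wrist"):
    d=optics.get_image(n);cv2.imwrite(f"pics/{n}0.png",d["color"]);d['state']=s;pickle.dump(d,open(f"{n}0.pkl","wb"))
    print(n,d["camera_matrix"].round(1).tolist(),[ (k,np.round(v,3).tolist()) for k,v in d.items() if k.endswith('world') or k.startswith('tool')], d.keys())
E
```

```text
bench.py
pics
0.0 [5.49798111e-01 2.35661922e-05 2.55697913e-01] [-2.22079236e+00 -2.22080816e+00  1.23544471e-03] 0.08525198142106291
scene [[481.7, 0.0, 331.7], [0.0, 481.7, 243.7], [0.0, 0.0, 1.0]] [('camera_from_world', [[0.788, 0.616, 0.008, -0.436], [-0.536, 0.68, 0.5, 0.25], [0.303, -0.398, 0.866, -1.442], [0.0, 0.0, 0.0, 1.0]])] dict_keys(['color', 'camera_matrix', 'camera_from_world', 'state'])
side [[540.8, 0.0, 316.8], [0.0, 540.8, 240.5], [0.0, 0.0, 1.0]] [('camera_from_world', [[-0.884, -0.467, -0.014, 0.477], [0.298, -0.586, 0.754, -0.18], [-0.36, 0.662, 0.657, -1.49], [0.0, 0.0, 0.0, 1.0]])] dict_keys(['color', 'camera_matrix', 'camera_from_world', 'state'])
wrist [[373.5, 0.0, 317.3], [0.0, 373.5, 243.9], [0.0, 0.0, 1.0]] [('tool_from_camera', [[0.0, 0.964, 0.266, 0.066], [1.0, -0.0, -0.0, 0.001], [0.0, 0.266, -0.964, -0.117], [0.0, 0.0, 0.0, 1.0]])] dict_keys(['color', 'camera_matrix', 'tool_from_camera', 'state'])
```

View pics/scene0.png

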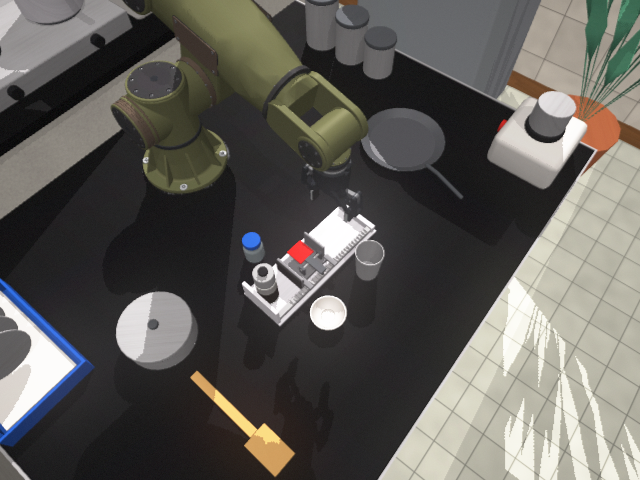

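View pics/side0.png

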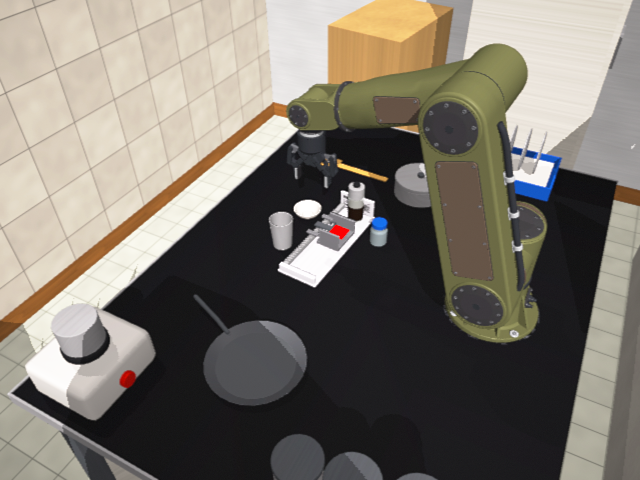

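View pics/wrist0.png

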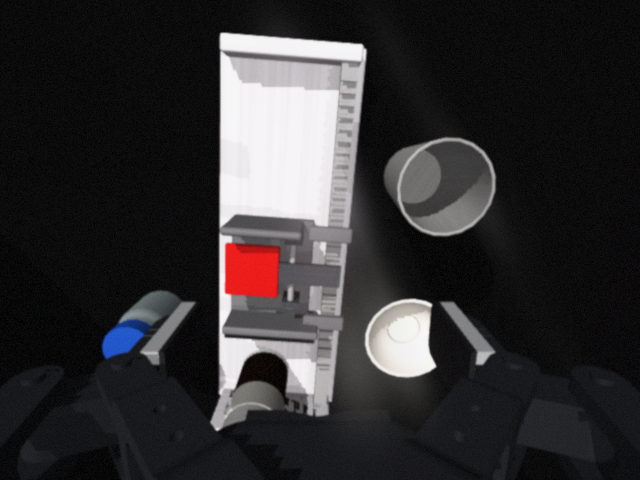

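The wrist view shows the red pad at about (225-280, 245-297), the fence just above it, the plate below it, and the end stop at (220-362, 35-50). The tumbler and dish are to the right and the salt jar to the left. The scene and side views also show the pad, at about (301,252) and (340,232). Next I triangulate it.

```bash
cat > h.py <<'E'
import numpy as np,cv2,pickle
from scipy.spatial.transform import Rotation as Ro
def load(n):
    d=pickle.load(open(n+".pkl","rb"))
    if 'camera_from_world' in d: W=np.linalg.inv(d['camera_from_world'])
    else:
        T=np.eye(4);T[:3,:3]=Ro.from_rotvec(d['state']['tcp_rot']).as_matrix();T[:3,3]=d['state']['eef_pos'];W=T@d['tool_from_camera']
    d['W']=W;return d
def ray(d,p):
    v=np.linalg.inv(d['camera_matrix'])@[p[0],p[1],1];v=d['W'][:3,:3]@(v*[1,-1,-1]);return d['W'][:3,3],v/np.linalg.norm(v)
def onz(d,p,z):
    c,v=ray(d,p);return c+v*(z-c[2])/v[2]
def tri(rs):
    A=sum(np.eye(3)-np.outer(v,v) for c,v in rs);b=sum((np.eye(3)-np.outer(v,v))@c for c,v in rs);return np.linalg.solve(A,b)
def red(d):
    im=d['color'].astype(int);m=((im[...,2]>150)&(im[...,1]<70)&(im[...,0]<70)).astype('uint8')
    n,l,s,c=cv2.connectedComponentsWithStats(m);out=[]
    return m,[(s[i],c[i]) for i in range(1,n) if s[i][4]>60]
E
python3 - <<'E'
from h import *
D={n:load(n+'0') for n in('scene','side','wrist')}
print(Ro.from_rotvec(D['wrist']['state']['tcp_rot']).as_matrix().round(3).tolist())
C={}
for n,d in D.items():
    m,r=red(d);print(n,[(a.tolist(),b.round(1).tolist()) for a,b in r])
    if n=='wrist':
        k=np.argwhere(m)[:,::-1].astype('f4');print(cv2.boxPoints(cv2.minAreaRect(k)).tolist())
    b={'scene':(301,252),'side':(340,232),'wrist':(252,270)}[n]
    C[n]=min((c for a,c in r),key=lambda c:np.hypot(*(c-b)))
for p in(('scene','side'),('scene','wrist'),('side','wrist'),('scene','side','wrist')):
    print(p,tri([ray(D[n],C[n]) for n in p]).round(4))
w=D['wrist']
for n in C: print(n,onz(D[n],C[n],.049).round(4))
for nm,p,z in(('stopL',(221,50),.03),('stopR',(362,60),.03),('trayL at stop',(220,60),.008),('trayL low',(219,395),.008),('fence',(222,234),.069),('fenceR',(301,240),.069)):print(nm,onz(w,p,z).round(4))
for n,c in(('wrist',(200,20,380,420)),):
    im=w['color'][20:420,190:390];cv2.imwrite('pics/wcrop0.png',cv2.resize(im,None,fx=1.5*1,fy=1.5,interpolation=cv2.INTER_CUBIC)[:600])
s=D['side']['color'][170:300,250:410];cv2.imwrite('pics/scrop0.png',cv2.resize(s,None,fx=4,fy=4,interpolation=cv2.INTER_CUBIC))
E
```

```text
[[-0.0, 1.0, -0.001], [1.0, 0.0, 0.0], [0.0, -0.001, -1.0]]
scene [([287, 240, 27, 24, 318], [299.8, 251.5])]
side [([330, 225, 19, 14, 147], [339.1, 230.8]), ([120, 371, 13, 15, 86], [124.6, 376.9])]
wrist [([226, 243, 53, 55, 2598], [251.6, 270.5])]
[[223.91329956054688, 295.0797119140625], [226.0987548828125, 242.6291046142578], [278.9653015136719, 244.83184814453125], [276.77984619140625, 297.282470703125]]
('scene', 'side') [ 0.487  -0.0488  0.0489]
('scene', 'wrist') [ 0.4889 -0.0486  0.0494]
('side', 'wrist') [ 0.4883 -0.0503  0.0466]
('scene', 'side', 'wrist') [ 0.4879 -0.0489  0.0485]
scene [ 0.4876 -0.0486  0.049 ]
side [ 0.4865 -0.0491  0.049 ]
wrist [ 0.4898 -0.0484  0.049 ]
stopL [0.4697 0.1394 0.03  ]
stopR [0.5875 0.1318 0.03  ]
trayL at stop [0.4631 0.136  0.008 ]
trayL low [ 0.4379 -0.2133  0.008 ]
fence [ 0.4702 -0.0089  0.069 ]
fenceR [ 0.5364 -0.0141  0.069 ]
```

View pics/wcrop0.png

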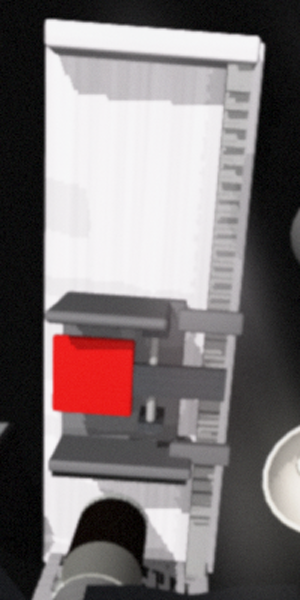

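View pics/scrop0.png

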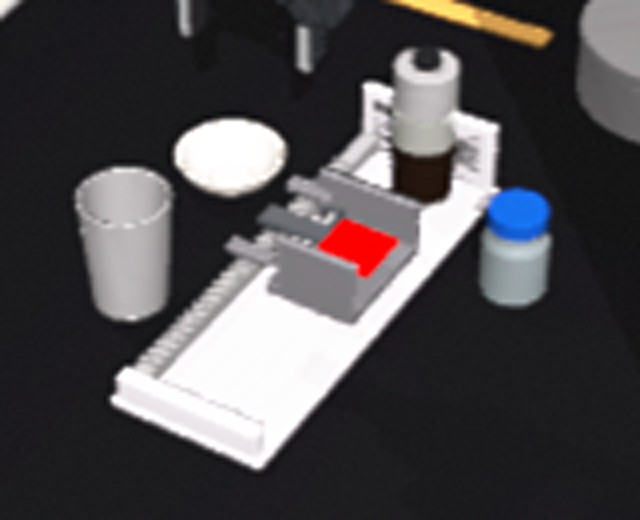

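The pad triangulates to (0.488, -0.049, 0.0485), which agrees with the stated 49 mm. The keeper's +y is about (0.07, 0.9975), and the jaw has about 0.142 m left to travel. I'll close the fingers, turn by 0.07 rad and go above the pad, offset 12 mm towards -x and 14 mm towards the fence.

The rows are not in the units I measure in: shifts go in shares of 0.4 m and turns go in shares of 90 degrees. I convert before sending: 0.14 m / 0.4 = 0.35, 0.125 m / 0.4 = 0.3125, 0.07 rad / 1.5708 = 0.0446.

Request:
creep_tool(
  steps=[-0.025,-0.05,0,0,0,0.0127,-0.05,-0.1125,0.025,0,0,0.0318,-0.075,-0.1625,0.075,0,0,0.0446,-0.085,-0.1825,0.15,0,0,0.0446,-0.085,-0.1825,0.25,0,0,0.0446,-0.085,-0.1825,0.3125,0,0,0.0446,-0.085,-0.1825,0.35,0,0,0.0446,-0.085,-0.1825,0.35,0,0,0.0446,-0.085,-0.1825,0.35,0,0,0.0446,-0.085,-0.1825,0.35,0,0,0.0446],
  jaw=0,
)

```text
time: 1.15
eef_pos: [0.4775, -0.0341, 0.1173]
tcp_rot: [2.297, 2.142, 0.002]
wrist_force: [0.1, -0.5, 0.3]
grip_width: 0.0002
finger_force: 0.0
```

```bash
python3 - <<'E'
from bench import env, optics, order, get_state
import cv2,numpy as np
s=get_state();print(s['time'],s['eef_pos'],s['tcp_rot'],s['grip_width'],s['wrist_force'])
w=optics.get_image('wrist')['color'];a=optics.get_image('side')['color'][150:300,240:420]
cv2.imwrite('pics/m1.png',np.hstack([cv2.resize(w,(400,300)),cv2.resize(a,(400,300),interpolation=cv2.INTER_CUBIC)]))
E
```

```text
1.15 [ 0.47747767 -0.03406837  0.11730537] [2.29689165e+00 2.14153564e+00 1.52642218e-03] 0.0001720057331272781 [ 0.07835199 -0.51922453  0.2972938 ]
```

View pics/m1.png

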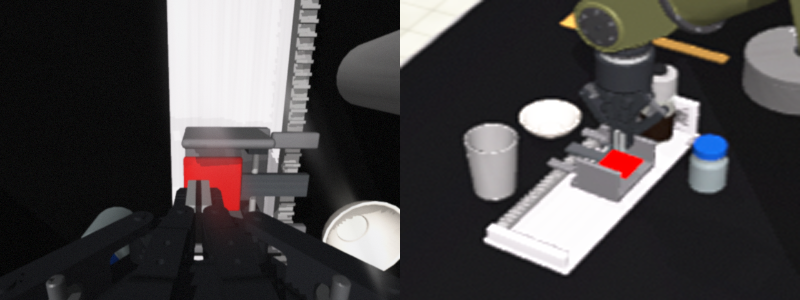

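The picture shows the closed fingertips over the left half of the pad, near (200,185) in the wrist half, with the keeper axis vertical, so the alignment is good. Before lowering I check the clearance to the salt jar and tumbler.

Scaled: 0.037 m / 0.4 = 0.0925, 0.03 m / 0.4 = 0.075.

```bash
python3 - <<'E'
from h import *
D={n:load(n+'0') for n in('scene','side','wrist')}
j=[onz(D['scene'],(251,240),.08),onz(D['side'],(379,223),.08),onz(D['wrist'],(126,345),.08),tri([ray(D['scene'],(251,240)),ray(D['side'],(379,223))])]
t=[onz(D['wrist'],(446,187),.1),onz(D['side'],(281,218),.1)]
print(np.round(j,3).tolist(),np.round(t,3).tolist())
E
```

```text
[[0.382, -0.111, 0.08], [0.379, -0.103, 0.08], [0.382, -0.107, 0.08], [0.38, -0.11, 0.075]] [[0.644, 0.034, 0.1], [0.643, 0.031, 0.1]]
```

Request:
creep_tool(
  steps=[0,0,0.0375,0,0,0,0,0,0.075,0,0,0,0,0,0.0925,0,0,0,0,0,0.0925,0,0,0],
)

```text
time: 1.65
eef_pos: [0.4768, -0.034, 0.079]
tcp_rot: [-2.297, -2.142, 0.001]
wrist_force: [0.1, 0.5, 0.3]
grip_width: 0.0001
finger_force: 0.0
```

The jar at (0.38, -0.107) and the tumbler at (0.644, 0.033) are both clear of the path. The tip is now at about 0.054. Lowering onto the pad.

Scaled: 0.008 m / 0.4 = 0.02, 0.006 m / 0.4 = 0.015.

Request:
creep_tool(
  steps=[0,0,0.0075,0,0,0,0,0,0.015,0,0,0,0,0,0.02,0,0,0,0,0,0.02,0,0,0],
)

```text
time: 2.05
eef_pos: [0.4771, -0.034, 0.0714]
tcp_rot: [2.298, 2.142, 0.0]
wrist_force: [-0.4, 0.7, 1.9]
grip_width: -0.0002
finger_force: 1.2
```

Request:
creep_tool(
  steps=[0,0,0.0025,0,0,0,0,0,0.005,0,0,0,0,0,0.005,0,0,0],
)

```text
time: 2.35
eef_pos: [0.477, -0.034, 0.0693]
tcp_rot: [2.298, 2.142, 0.0]
wrist_force: [-0.0, 0.3, 2.9]
grip_width: -0.0
finger_force: 1.6
```

Contact came at about TCP z 0.0735. I keep going down until the force passes about 6 N.

Scaled: 0.002 m / 0.4 = 0.005, 0.001 m / 0.4 = 0.0025.

Request:
creep_tool(
  steps=[0,0,0.0025,0,0,0,0,0,0.005,0,0,0,0,0,0.005,0,0,0],
)

```text
time: 2.65
eef_pos: [0.477, -0.034, 0.0672]
tcp_rot: [2.298, 2.142, 0.0]
wrist_force: [0.2, -0.2, 4.4]
grip_width: -0.0004
finger_force: 2.0
```

Request:
creep_tool(
  steps=[0,0,0.0025,0,0,0,0,0,0.0038,0,0,0,0,0,0.0038,0,0,0],
)

```text
time: 2.95
eef_pos: [0.4772, -0.034, 0.0661]
tcp_rot: [2.297, 2.142, 0.001]
wrist_force: [-3.0, 0.8, 9.2]
grip_width: 0.0002
finger_force: 5.0
```

The force rose to 9 N, so the release is at its stop. Now I push along tool +x, a short trial first.

Scaled: 0.04 m / 0.4 = 0.1, 0.034 m / 0.4 = 0.085.

Request:
creep_tool(
  steps=[0.01,0,0,0,0,0,0.02,0,0,0,0,0,0.03,0,0,0,0,0,0.04,0,0,0,0,0,0.055,0,0,0,0,0,0.07,0,0,0,0,0,0.085,0,0,0,0,0,0.1,0,0,0,0,0],
)

```text
time: 3.75
eef_pos: [0.4801, 0.0059, 0.0662]
tcp_rot: [2.297, 2.142, 0.001]
wrist_force: [-0.8, -2.3, 9.0]
grip_width: -0.0
finger_force: 4.4
```

```bash
python3 - <<'E'
from bench import env, optics, order, get_state
import cv2,numpy as np
w=optics.get_image('wrist')['color'];a=optics.get_image('side')['color'][150:300,240:420]
cv2.imwrite('pics/m2.png',np.hstack([cv2.resize(w,(400,300)),cv2.resize(a,(400,300),interpolation=cv2.INTER_CUBIC)]))
E
```

```text
(no output)
```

View pics/m2.png

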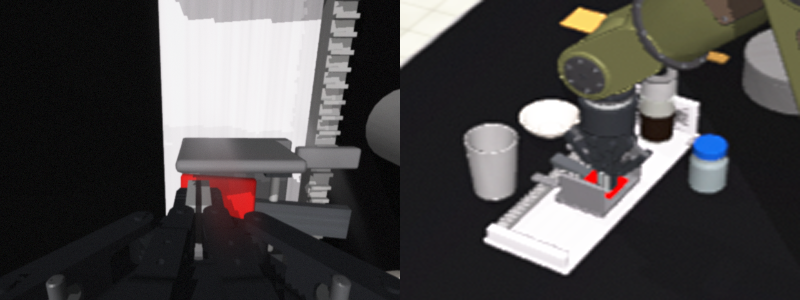

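The jaw has moved back with the fingers, the pad is still held down, and the push is only 2.3 N. Carrying on.

Scaled: 0.1 m / 0.4 = 0.25, 0.094 m / 0.4 = 0.235.

Request:
creep_tool(
  steps=[0.015,0,0,0,0,0,0.035,0,0,0,0,0,0.055,0,0,0,0,0,0.075,0,0,0,0,0,0.095,0,0,0,0,0,0.115,0,0,0,0,0,0.135,0,0,0,0,0,0.155,0,0,0,0,0,0.175,0,0,0,0,0,0.195,0,0,0,0,0,0.215,0,0,0,0,0,0.235,0,0,0,0,0,0.25,0,0,0,0,0,0.25,0,0,0,0,0],
)

```text
time: 5.25
eef_pos: [0.4873, 0.1061, 0.0662]
tcp_rot: [2.296, 2.142, 0.002]
wrist_force: [0.1, 0.2, 7.6]
grip_width: -0.0002
finger_force: 3.9
```

Request:
creep_tool(
  steps=[0.0075,0,0,0,0,0,0.015,0,0,0,0,0,0.0225,0,0,0,0,0,0.0225,0,0,0,0,0],
)

```text
time: 5.65
eef_pos: [0.4876, 0.1144, 0.066]
tcp_rot: [2.297, 2.142, -0.0]
wrist_force: [-1.4, -4.5, 7.7]
grip_width: 0.0002
finger_force: 4.0
```

Scaled: 0.004 m / 0.4 = 0.01, 0.002 m / 0.4 = 0.005.

Request:
creep_tool(
  steps=[0.005,0,0,0,0,0,0.01,0,0,0,0,0,0.01,0,0,0,0,0],
)

```text
time: 5.95
eef_pos: [0.4878, 0.1184, 0.066]
tcp_rot: [2.297, 2.142, -0.0]
wrist_force: [-0.8, -5.2, 7.5]
grip_width: 0.0001
finger_force: 3.6
```

```bash
python3 - <<'E'
from bench import env, optics, order, get_state
import cv2,numpy as np
w=optics.get_image('wrist')['color'];a=optics.get_image('side')['color'][150:300,240:420]
cv2.imwrite('pics/m3.png',np.hstack([cv2.resize(w,(400,300)),cv2.resize(a,(400,300),interpolation=cv2.INTER_CUBIC)]))
E
```

```text
(no output)
```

View pics/m3.png

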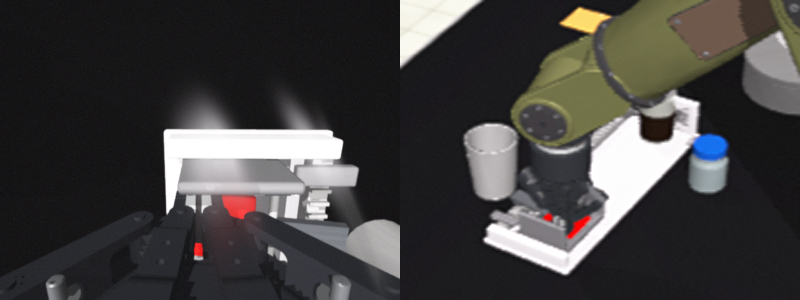

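The jaw is at or very near the stop, whose inner edge is at about row 155 in the wrist half. I keep pushing until the force rises firmly.

Request:
creep_tool(
  steps=[0.005,0,0,0,0,0,0.01,0,0,0,0,0,0.01,0,0,0,0,0],
)

```text
time: 6.35
eef_pos: [0.4879, 0.119, 0.0659]
tcp_rot: [2.296, 2.14, -0.008]
wrist_force: [-3.9, -40.7, 14.5]
grip_width: 0.0002
finger_force: 21.5
```

Request:
creep_tool(
  steps=[0.005,0,0,0,0,0,0.01,0,0,0,0,0,0.01,0,0,0,0,0],
)

```text
time: 6.65
eef_pos: [0.4879, 0.1194, 0.0659]
tcp_rot: [2.294, 2.138, -0.016]
wrist_force: [-8.2, -77.6, 22.7]
grip_width: 0.0001
finger_force: 40.0
```

The force jumped, so the jaw is hard against the stop. I take off just the overtravel, so the jaw isn't dragged back, and then lift straight up.

Scaled: -0.14 m / 0.4 = -0.35, -0.12 m / 0.4 = -0.3.

Request:
creep_tool(
  steps=[-0.0075,0,0,0,0,0,-0.015,0,0,0,0,0,-0.0163,0,0,0,0,0,-0.0163,0,-0.01,0,0,0,-0.0163,0,-0.025,0,0,0,-0.0225,0,-0.0625,0,0,0,-0.025,0,-0.125,0,0,0,-0.025,0,-0.225,0,0,0,-0.025,0,-0.3,0,0,0,-0.025,0,-0.35,0,0,0,-0.025,0,-0.35,0,0,0,-0.025,0,-0.35,0,0,0],
)

```text
time: 7.85
eef_pos: [0.4873, 0.1166, 0.2051]
tcp_rot: [-2.298, -2.142, 0.001]
wrist_force: [0.4, -0.3, 0.3]
grip_width: 0.0001
finger_force: 0.0
```

```bash
python3 - <<'E'
from bench import env, optics, order, get_state
from h import *
s=get_state();d=optics.get_image('wrist');d['state']=s;pickle.dump(d,open('wrist9.pkl','wb'))
n=optics.get_image('side');pickle.dump(n,open('side9.pkl','wb'));n2=optics.get_image('scene');pickle.dump(n2,open('scene9.pkl','wb'))
for k in('wrist9','side9','scene9'):
    q=load(k)
    for a,c in red(q)[1]:print(k,a.tolist(),onz(q,c,.049).round(4))
cv2.imwrite('pics/m4.png',np.hstack([cv2.resize(d['color'],(400,300)),cv2.resize(n['color'][150:300,240:420],(400,300),interpolation=cv2.INTER_CUBIC)]))
E
```

```text
side9 [304, 250, 21, 17, 183] [0.4974 0.0917 0.049 ]
side9 [120, 370, 13, 16, 91] [0.7017 0.6594 0.049 ]
scene9 [324, 207, 25, 22, 289] [0.498  0.0909 0.049 ]
```

View pics/m4.png

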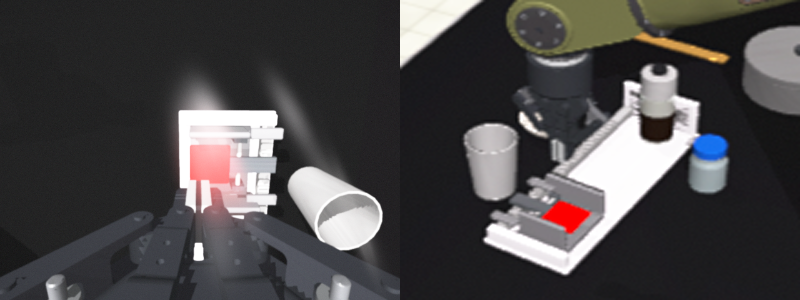

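The side view shows the jaw flush with the end stop, the pad up at (0.498, 0.091), the grinder standing, and nothing else disturbed. The arm is clear, so I hand in.

```bash
python3 -c "
from bench import env, optics, order, get_state
print(order.finish_job())"
```

```text
the job is handed in; nothing more can be done
None
```

I handed the job in at about 8 s without a verdict back: the camera views show the jaw pushed fully back against the end stop, the pad sprung up, the grinder standing in place and the arm clear; in those views nothing else on the counter looks moved.

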